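# Wedge a rocking comparator stand steady

## Task

The dial comparator stand rocks because its foot nearest the beech wedge has lost its rubber pad. Gripping and lifting nothing, use the fingertips to push the wedge over the bench, thin end first, squarely under that bare foot until it is snug and the stand can no longer rock; then press straight down on top of the granite base above that foot, about as hard as a 1 kg weight, for about a second to prove it steady, and let go. Do not shove the stand along the bench or jack it out of level, and leave the other things alone.

Things in the scene. Friction and masses are not known exactly. Their poses are not given: they have to be found in the camera images.
- wedge: Plain beech wedge lying flat, about 60 g, 34 mm wide (its x), 110 mm long (its y). Origin: centre of its underside, z up. Thin end (4 mm high) at y = -55 mm, thick end (26 mm) at y = +55 mm; the top slopes evenly between. It starts thin end towards the stand, roughly aimed at the bare foot, 10 to 75 mm short of it. Snug, the foot stands at y about -6 mm here, x within 13 mm.
- wedge_butt (a point): Centre of the wedge's thick end: an upright flat face 34 mm wide and 26 mm high, this point half-way up it, at (0, 55, 13) mm in the wedge's frame. Push here, towards the thin end. A sideways push near this end swings the wedge about a point near its middle. Farther right, a bar clamp on the bench's front edge reaches over the top at y = 0.02 m, to x = 0.51 m, 33 mm high.
- comparator: Dial comparator stand, about 4.5 kg. Granite base 180 (its x) by 230 mm (its y), underside 30 and top 60 mm above the bench: the wedge passes under it. Origin: on the bench under its middle, z up. Rubber-padded feet at (70,-95), (70,95), (-70,95) mm carry it level. Column at (42, 45), dial gauge at (42, -60), 0.29 m high. Its -y side looks to the robot's right, to the wedge.
- bare_foot (a point): Lowest point of the foot without pad, an 18 mm ball-ended steel stud at (-70,-95,14) mm in the stand's frame: it hangs 14 mm above the bench. The wedge goes under it from the -y side, about along the stand's y. Pushing takes under 1 N until the wedge meets the foot, then stiffens at once: 5 to 12 N makes it snug, well over 20 N jacks the stand up. Friction holds the wedge.
- press_corner (a point): Point on the flat top of the granite base, 60 mm above the bench, straight above the bare foot and 20 mm from two edges of the base: press down here. Without the wedge, a press of some 4 to 6 N here tips the stand until the bare foot touches the bench.
- block: Grey stone rubbing block lying on the bench, 66 x 79 x 30 mm, origin under its middle: leave alone.
- pot: Small white pot, 72 mm across and 58 mm high, origin under its middle: leave alone.
- sample: Sawn stone sample lying on top of the granite base, away from the bare foot, 75 x 94 x 42 mm, origin under its middle: leave it lying there.
Not all that is in view belongs to the job. Leave any blue look-alike of the wedge alone.

How it is judged:
By the outcome, as a careful person would: the job done as asked, in the order asked, and still so for the second after the job is handed in, with the robot touching nothing.
It also fails if it takes over 72 s, if anything falls off the work surface, if the arm or the gripper's body presses on something with over 40 N, if the wrist force passes 120 N, or if a joint passes its speed limit or range.

## Robot

A 6-joint arm with a two-finger parallel gripper is mounted at the origin on a cart in front of the work surface, level with it; the furniture and walls round the work are solid. World frame = base frame: x ahead of the robot, y to its left, z up, the work surface at z = 0. Lengths are in m, angles in degrees, forces in N, time in s.
With the tool pointing down it reaches from about 0.25 to 0.725 m from the base axis. Payload 9.7 kg.
Tool frame: the origin (TCP) lies where the fingers leave the gripper's body, on its centre line; the fingertips stand 73 mm ahead of it and the grasp point (between the pads) lies 54 mm ahead of it; y points along the fingers, x is the direction in which the jaws open and shut, and the axes are right-handed (so a half turn about y gives the same grasp; the last joint's range is limited). The gripper opens to 85 mm and grips with 20 to 120 N. Pads are 22 mm wide; open, the fingers measure 114 mm over their backs; the gripper's body (76 mm by 85 mm) begins 54 mm behind the grasp point. The pads swing forward as they close: fully open they stand 13 mm farther back than shut.
Start: joints at [-75.573, 4.979, 10.078, 95.1, 0, 90], TCP at [0.137, -0.533, 0.304] pointing down, gripper open.
Joint ranges: [-179.16, 179.16], [-48.56, 103.87], [-65.8, 70.77], [-126.05, 130.52], [-82.76, 87.17], [-180, 180]. Speed limits (degrees/s): [127.2, 127.2, 147.25, 180, 180, 180].

## Interface

Orientations are given as [roll, pitch, yaw] about the fixed x, y, z axes, in that order (R = Rz(yaw) Ry(pitch) Rx(roll)).
In Python, from workcell import sensors, imaging, bot, models gives the robot as it stands.
- The arm moves only by the tool arm_command, never from a script. Its argument "rows" is one flat list of numbers, 7 for each row, row after row: the shift along the tool's x, y, z in cm, then the turn, a rotation vector about the tool's x, y, z in degrees, then the gripper's target within -1 to 1 (fully open at 1, half-way at 0, shut at -1). A call has 1 to 12 rows; each row is the pose to reach, as a shift and turn from the pose commanded when the call began, along the tool's axes at that moment; what a row does not reach only later rows make up. A row lasts 1/12 s, in which the tool goes at most 41.7 mm and 7.16 degrees, less where a joint would pass 70% of its speed; a pose out of reach is approached as far as the arm can. A call with a gripper value outside its range is refused whole. The fingers move at their own pace and stop on an object; "force" is the grip in N (left out, the last holds). Time passes only in rows, so rows that repeat a pose let the fingers close. It gives the time, the measured TCP pose, the force and the opening at its end, in the units of the state.
- sensors.get_obs(): the state, without advancing time (a new reading comes with each control period).
- imaging.camera(name): name is "scene" or "side" or "wrist"; returns a dict with "pixels" (480x640x3 uint8, blue, green, red), "z_map" (480x640 float32, m along the optical axis (not along the pixel's ray), 0 where there is no reading), "camera_matrix" (3x3 intrinsics, pixels), "world_from_camera" (4x4, takes a point from camera to world coordinates). Camera axes: x right, y up, looking along -z (the intrinsics and any distortion apply to the point x, -y, -z); pixel columns grow to the right and rows downward; lengths in m; the calibration is good to about 2 mm. The wrist camera is an equidistant fisheye: a pixel r from the principal point sees the ray r / f radians off the axis. A picture is of the moment at which its call begins.
- bot.job_done(): hands the job in, once; it reports no verdict.
Trained networks look in the newest picture that a camera, given by its name, has taken for a name from the list of things; names that differ only in an ending like _2 or _b are one class to them, and where a whole thing is asked for, a point or a joint stands for the part that bears it (a point fixed in the world has none). Each returns a list of dicts, best first, with "conf" (0 to 1); they miss things now and then, are a little off and sometimes report something else, mostly with a low value. They report only what shows in the picture. A call takes as long as a camera call. They do not tell look-alikes from the thing itself.
- models.search_frame(thing, camera): "extent" ([centre column, centre row, width, height] in pixels, round what is visible of it).
- models.spot_point(thing, camera): "location" ([column, row] in pixels: a listed point, or the origin of a listed thing).
The state is a dict: "time": time; "q": joint angles; "qd": joint speeds; "joint_efforts": joint torques, N m; "ee_pos": TCP position; "tcp_rot": TCP orientation; "wrist_force": force on the tool from outside, world axes, zero at the start; "torque": the same for the moment, N m; "opening": finger opening in m.
Only numpy, scipy, OpenCV 4.12 (cv2) and the standard library are available. Lean on these libraries where they do the work, as an engineer would, in place of code of your own. Each camera call takes 0.05 s, during which the arm holds its last target.

## Working session

There is one attempt and no reset: what is moved stays moved. The work goes in short steps, Python scripts to look and compute and a tool call to move; the robot and the scene stay as the last step left them, time stands still between calls to the robot, and variables do not carry over. Pictures are saved under pics/ and viewed, and the job is handed in when it is done.

Besides the shell and the picture viewer there is one more tool, called after ">>>" as name(argument=value, ...), one argument or row to a line, values as JSON. arm_command: Moves the arm, as the interface text tells. Its arguments: {"type":"object","properties":{"rows":{"type":"array","items":{"type":"number"}},"force":{"type":"number"}},"required":["rows"]}

```bash
mkdir -p pics
cat > h.py <<'E'
import numpy as np, cv2
from workcell import sensors, imaging, bot, models
def snap(name,fn=None):
    c=imaging.camera(name)
    if fn: cv2.imwrite('pics/'+fn,c['pixels'])
    return c
def px2w(c,u,v,z=None,depth=None):
    K=c['camera_matrix'];T=c['world_from_camera']
    d=np.array([(u-K[0,2])/K[0,0],-(v-K[1,2])/K[1,1],-1.0])
    if depth is not None: return T[:3,:3]@(d*depth)+T[:3,3]
    D=T[:3,:3]@d;o=T[:3,3]
    return o+D*(z-o[2])/D[2]
def w2px(c,p):
    K=c['camera_matrix'];T=c['world_from_camera']
    q=T[:3,:3].T@(np.array(p)-T[:3,3])
    return K[0,0]*q[0]/-q[2]+K[0,2],K[1,2]+K[1,1]*-q[1]/-q[2]
def cloud(c):
    K=c['camera_matrix'];T=c['world_from_camera'];z=c['z_map']
    v,u=np.mgrid[:480,:640]
    P=np.stack([(u-K[0,2])/K[0,0]*z,-(v-K[1,2])/K[1,1]*z,-z],-1)
    W=P@T[:3,:3].T+T[:3,3]; W[z==0]=np.nan
    return W
E
python3 - <<'E'
from h import *
o=sensors.get_obs();print({k:np.round(v,3) for k,v in o.items()})
for n in ['scene','side']:
    c=snap(n,n+'0.png')
    for t in ['wedge','comparator','block','pot','sample']:
        print(n,t,[(np.round(r['extent']),round(r['conf'],2)) for r in models.search_frame(t,n)][:3])
    for t in ['wedge','wedge_butt','bare_foot','press_corner','comparator']:
        print(n,t,[(np.round(r['location'],1),round(r['conf'],2)) for r in models.spot_point(t,n)][:3])
snap('wrist','wrist0.png')
E
```

```text
{'time': np.float64(0.0), 'q': array([-7.5574e+01,  5.0110e+00,  1.0035e+01,  9.5101e+01, -1.0000e-03,
        9.0000e+01]), 'qd': array([ 0.011, -0.083, -0.029, -0.009,  0.038, -0.001]), 'joint_efforts': array([ 1.0000e-03, -5.2038e+01,  4.6481e+01,  1.6000e-02,  0.0000e+00,
        0.0000e+00]), 'ee_pos': array([ 0.137, -0.533,  0.303]), 'tcp_rot': array([-9.0001e+01,  7.6000e-02, -7.5573e+01]), 'wrist_force': array([0.51 , 0.011, 0.178]), 'torque': array([-0.011,  0.023, -0.015]), 'opening': np.float64(0.085)}
scene wedge [(array([341., 296.,  35.,  54.]), 0.89)]
scene comparator [(array([237., 313., 157., 202.]), 0.82), (array([344., 203.,  34.,  36.]), 0.31)]
scene block [(array([298., 240.,  33.,  39.]), 0.69)]
scene pot [(array([343., 206.,  33.,  38.]), 0.64), (array([234., 359.,  58.,  60.]), 0.24)]
scene sample [(array([232., 359.,  54.,  60.]), 0.94)]
scene wedge [(array([433.4, 217.5]), 0.77), (array([341.8, 300. ]), 0.68)]
scene wedge_butt [(array([445.7, 202.1]), 0.97), (array([350.5, 276.7]), 0.78)]
scene bare_foot [(array([299.8, 329.3]), 0.85)]
scene press_corner [(array([303.6, 314.2]), 0.75)]
scene comparator [(array([243.5, 347.1]), 0.97)]
side wedge [(array([400., 212.,  19.,  32.]), 0.8), (array([350., 285.,  22.,  49.]), 0.76)]
side comparator [(array([250., 290., 181., 276.]), 0.68)]
side block [(array([279., 247.,  43.,  28.]), 0.84), (array([252., 293., 184., 275.]), 0.27)]
side pot [(array([309., 214.,  35.,  38.]), 0.83)]
side sample [(array([272., 347.,  61.,  73.]), 0.74)]
side wedge []
side wedge_butt [(array([349.4, 263.4]), 0.91), (array([405.8, 199.3]), 0.7)]
side bare_foot [(array([329.9, 318.8]), 0.62)]
side press_corner [(array([329.7, 295.6]), 0.97)]
side comparator []
```

```bash
ls; ls pics
```

```text
h.py
pics
scene0.png
side0.png
wrist0.png
```

View pics/scene0.png

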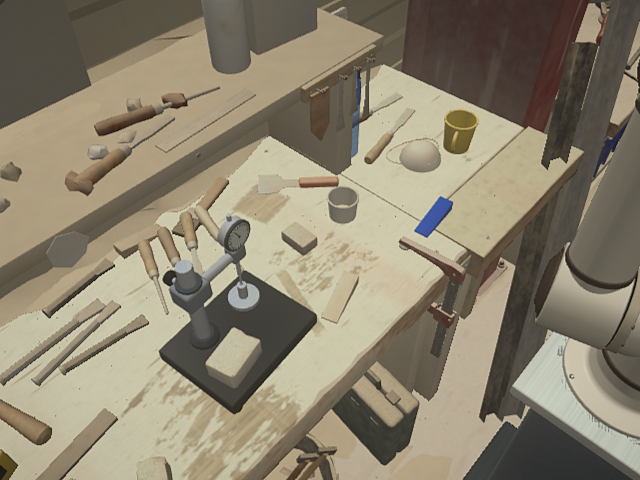

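View pics/side0.png

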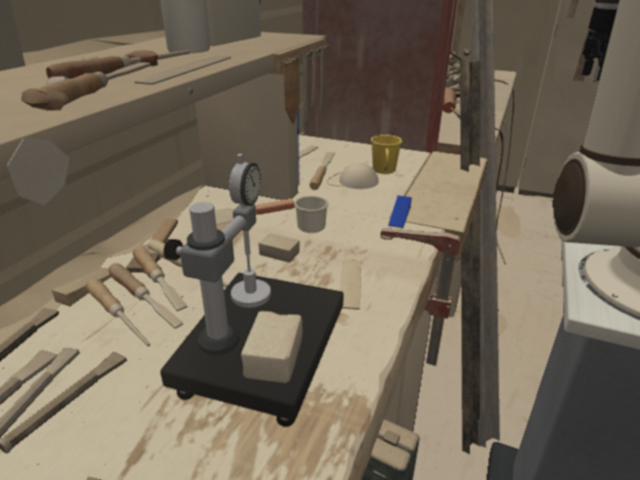

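View pics/wrist0.png

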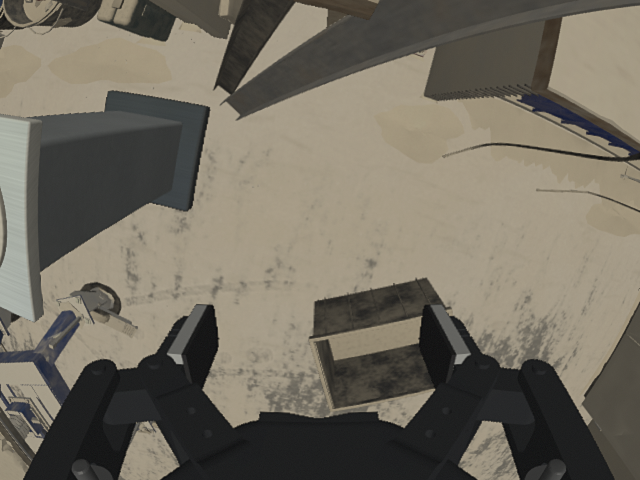

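The scene picture shows two candidate wedges. The beech one is at about (341,296) and the blue look-alike at about (433,217). The beech wedge lies beside the granite base's right-hand edge near corner (316,317), so it fits the description. Next I'll measure with depth and make an enlarged crop.

```bash
cat > m.py <<'E'
from h import *
def run(tag):
  out={}
  for n in ['scene','side']:
    c=snap(n); W=cloud(c); I=c['pixels']
    # granite: dark, z 55..65mm
    g=I.max(-1)<75
    m=g&(abs(W[...,2]-0.060)<0.006)&(W[...,0]>0.2)&(W[...,0]<0.8)&(W[...,1]>-0.1)&(W[...,1]<0.7)
    k=cv2.connectedComponentsWithStats(m.astype(np.uint8)); i=1+np.argmax(k[2][1:,4]); m=k[1]==i
    P=W[m][:,:2]
    r=cv2.minAreaRect((P*1000).astype(np.float32))
    print(n,'granite z',np.median(W[m][:,2]),r,'\n',np.round(cv2.boxPoints(r)).tolist())
    # wedge
    hsv=cv2.cvtColor(I,cv2.COLOR_BGR2HSV)
    cv2.imwrite(f'pics/{tag}_{n}.png',cv2.resize(I[220:350,230:420],None,fx=4,fy=4,interpolation=cv2.INTER_CUBIC))
    np.save(f'{n}_W.npy',W)
run('crop1') if __name__=='__main__' else 0
E
python3 m.py
python3 - <<'E'
from h import *
for n in ['scene','side']:
    W=np.load(n+'_W.npy')
    B=W[(abs(W[...,2])<0.015)&(W[...,0]>0.25)&(W[...,0]<.6)&(abs(W[...,1]-.1)<.2)]
    m=(W[...,2]>0.004)&(W[...,2]<0.030)&(W[...,0]>0.3)&(W[...,0]<.7)&(W[...,1]>-0.2)&(W[...,1]<0.3)
    print(n,'bench z',np.median(B[:,2]))
    k=cv2.connectedComponentsWithStats(m.astype(np.uint8))
    for i in range(1,k[0]):
        if k[2][i,4]>60:
            P=W[k[1]==i]; r=cv2.minAreaRect((P[:,:2]*1000).astype(np.float32))
            print(k[2][i],np.round(P.min(0),3),np.round(P.max(0),3),r)
E
```

```text
scene granite z 0.06030917882585457 ((558.4752807617188, 432.0740661621094), (179.8987274169922, 228.73707580566406), 5.8650641441345215) 
 [[457.0, 537.0], [481.0, 309.0], [660.0, 327.0], [636.0, 555.0]]
side granite z 0.060654977667159715 ((558.252685546875, 435.014892578125), (178.3233642578125, 228.70101928710938), 6.103550910949707) 
 [[457.0, 539.0], [482.0, 312.0], [659.0, 331.0], [635.0, 558.0]]
scene bench z 0.0007622357664465174
[400 156  22  16 146] [ 0.606 -0.2    0.004] [ 0.671 -0.185  0.029] ((638.5958862304688, -192.66395568847656), (65.60543060302734, 14.563325881958008), 0.3944382965564728)
[330 196  25  11 178] [0.644 0.007 0.005] [0.688 0.046 0.03 ] ((671.1077270507812, 21.73923683166504), (54.631126403808594, 18.79111099243164), 40.223140716552734)
[414 196  40  41 680] [ 0.47  -0.155  0.004] [ 0.512 -0.027  0.03 ] ((491.4331970214844, -90.65568542480469), (37.53367614746094, 127.14026641845703), 2.672001361846924)
[329 208  28  15 193] [0.623 0.023 0.004] [0.674 0.073 0.03 ] ((641.1302490234375, 54.4344482421875), (60.8796501159668, 30.074750900268555), 41.154613
[... 996 characters left out ...]
146484, 112.8053970336914), 4.79810094833374)
[296 216  30  17 291] [0.621 0.03  0.004] [0.683 0.078 0.03 ] ((647.5745239257812, 58.66265869140625), (62.540313720703125, 35.486820220947266), 24.00028419494629)
[380 228  81  24 874] [0.344 0.012 0.004] [0.504 0.036 0.03 ] ((424.10693359375, 22.177303314208984), (159.9398651123047, 24.025903701782227), 2.036874532699585)
[259 241  41  21 490] [0.631 0.149 0.004] [0.699 0.196 0.03 ] ((656.4474487304688, 186.38990783691406), (78.91490936279297, 38.06303024291992), 31.639286041259766)
[340 260  21  48 862] [0.468 0.169 0.004] [0.531 0.282 0.028] ((499.5398864746094, 225.80845642089844), (33.98070526123047, 111.04058074951172), 17.591684341430664)
```

Run:
```python
from h import *
for n in ['scene','side']:
    c=snap(n)
    print(n,'cam',np.round(c['world_from_camera'][:3,3],2))
    for t,z in [('bare_foot',.014),('press_corner',.06),('wedge_butt',.013),('wedge',0)]:
        for r in models.spot_point(t,n): print(t,round(r['conf'],2),np.round(px2w(c,*r['location'],z),4))
    I=c['pixels'].copy()
    fx,fy=.4985,.3317
    for yaw,cx,cy,col in [(17.6,.4995,.2258,(0,0,255)),]:
        a=np.radians(yaw+180);R=np.array([[np.cos(a),-np.sin(a)],[np.sin(a),np.cos(a)]])
        for (x,y,z) in [(-17,-55,4),(17,-55,4),(17,55,26),(-17,55,26),(17,55,0),(-17,55,0)]:
            p=R@[x/1000,y/1000]+[cx,cy]
            q=w2px(c,[*p,z/1000]);cv2.circle(I,(int(round(q[0]*1)),int(round(q[1]))),1,col,-1)
    for p in [(.4985,.3317,.014),(.4985,.3317,.06)]:
        q=w2px(c,p);cv2.circle(I,(int(round(q[0])),int(round(q[1]))),1,(0,255,0),-1)
    cv2.imwrite(f'pics/ov_{n}.png',cv2.resize(I[220:360,250:420],None,fx=4,fy=4,interpolation=cv2.INTER_NEAREST))
    # sloped plane fit
    W=cloud(c)
    m=(W[...,2]>0.006)&(W[...,2]<.03)&(W[...,0]>.45)&(W[...,0]<.55)&(W[...,1]>.16)&(W[...,1]<.29)
    P=W[m]; A=np.c_[P[:,:2],np.ones(len(P))]
    w=np.ones(len(P),bool)
    for _ in range(10):
        s=np.linalg.lstsq(A[w],P[w,2],rcond=None)[0]; e=abs(A@s-P[:,2]); w=e<0.002
    print('slope',s,np.hypot(s[0],s[1]),'dir of downhill heading CCW from +y',np.degrees(np.arctan2(s[0],-s[1])),w.sum(),len(P))
    Q=P[w]; r=cv2.minAreaRect((Q[:,:2]*1000).astype(np.float32)); print(r)
```

```text
scene cam [0.07 0.73 0.92]
bare_foot 0.93 [0.5023 0.3317 0.014 ]
press_corner 0.59 [0.5006 0.3295 0.06  ]
wedge_butt 0.63 [0.5184 0.1723 0.013 ]
wedge_butt 0.56 [ 0.4915 -0.1382  0.013 ]
wedge 0.58 [0.4976 0.2239 0.    ]
slope [ 0.06062054 -0.18005268  0.02569149] 0.18998373035567528 dir of downhill heading CCW from +y 18.607466679913948 577 853
((499.95611572265625, 223.35739135742188), (34.44168472290039, 111.24972534179688), 17.621503829956055)
side cam [0.29 0.88 0.5 ]
bare_foot 0.61 [0.4986 0.3314 0.014 ]
press_corner 0.96 [0.5009 0.3357 0.06  ]
wedge_butt 0.71 [ 0.4923 -0.147   0.013 ]
wedge_butt 0.67 [0.5119 0.172  0.013 ]
wedge 0.8 [0.504  0.2296 0.    ]
wedge 0.77 [ 0.492  -0.0924  0.    ]
wedge 0.34 [0.5057 0.3077 0.    ]
slope [ 0.05860121 -0.18716202  0.02874632] 0.19612170800938286 dir of downhill heading CCW from +y 17.38555670155021 778 815
((499.74505615234375, 225.13784790039062), (33.9337158203125, 112.6447525024414), 17.607454299926758)
```

View pics/ov_scene.png

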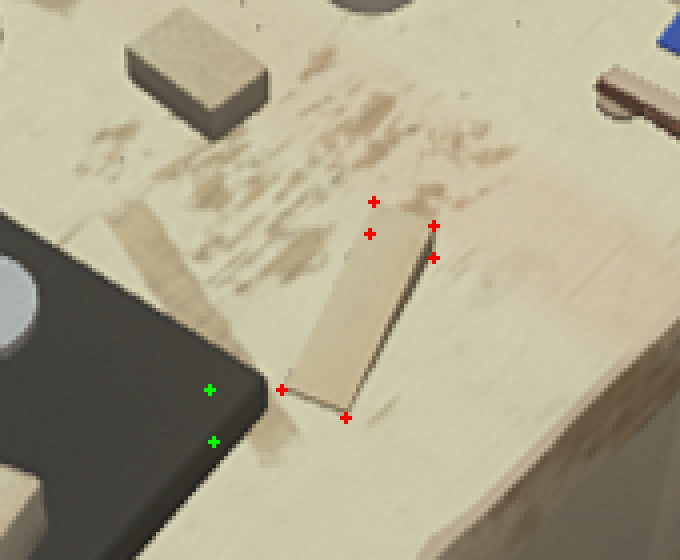

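View pics/ov_side.png

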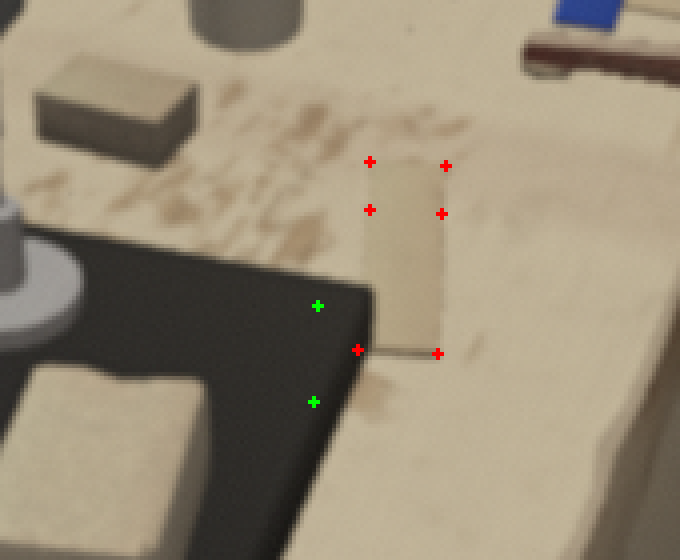

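Run:
```python
from h import *
for n in ['scene','side']:
    W=cloud(snap(n))
    m=(W[...,2]>0.12)&(W[...,0]>-0.1)&(W[...,0]<.9)&(abs(W[...,1])<.9)
    k=cv2.connectedComponentsWithStats(m.astype(np.uint8))
    for i in range(1,k[0]):
        if k[2][i,4]>40:
            P=W[k[1]==i]; print(n,k[2][i][:4],np.round(P.min(0),2),np.round(P.max(0),2))
```

```text
scene [  0   0 384 286] [ 0.65 -0.15  0.12] [0.9  0.69 0.5 ]
scene [435   0 205 118] [ 0.36 -0.77  0.12] [ 0.9  -0.45  0.33]
scene [534  59 106 309] [ 0.01 -0.02  0.12] [0.21 0.12 0.56]
scene [162 213  88 113] [0.57 0.35 0.12] [0.65 0.51 0.29]
side [  0   0 457 206] [ 0.52 -0.74  0.12] [0.9  0.63 0.45]
side [460   0  35 125] [ 0.36 -0.81  0.12] [ 0.49 -0.45  0.4 ]
side [552   0  88 243] [ 0.08 -0.6   0.12] [0.21 0.12 0.46]
side [163 154  98 160] [0.57 0.35 0.12] [0.65 0.51 0.29]
```

>>> arm_command(
  rows=[-2.75, 0.3, 2, 0, -6, 0, 0.4, -5.5, 0.6, 4, 0, -12, 0, 0.4, -8.25, 0.9, 6, 0, -18, 0, 0.4, -11, 1.2, 8, 0, -24, 0, 0.4, -13.75, 1.5, 10, 0, -30, 0, 0.4, -16.5, 1.8, 12, 0, -36, 0, 0.4, -19.25, 2.1, 14, 0, -42, 0, 0.4, -22, 2.4, 16, 0, -48, 0, 0.4, -24.75, 2.7, 18, 0, -54, 0, 0.4, -27.5, 3, 20, 0, -60, 0, 0.4, -30.25, 3.3, 22, 0, -66, 0, 0.4, -33, 3.6, 24, 0, -72, 0, 0.4],
)

```text
time: 2.85
ee_pos: [0.2873, -0.1518, 0.268]
tcp_rot: [-90.0, -0.1, -3.3]
wrist_force: [1.4, 0.3, -0.6]
opening: 0.0597
```

>>> arm_command(
  rows=[1.03, 1, 3.23, 0, -7, 0, 0.4, 2.07, 2, 6.46, 0, -14, 0, 0.4, 3.1, 3, 9.69, 0, -21, 0, 0.4, 4.14, 4, 12.92, 0, -28, 0, 0.4, 5.17, 5, 16.15, 0, -35, 0, 0.4, 6.2, 6, 19.38, 0, -42, 0, 0.4, 7.24, 7, 22.6, 0, -49, 0, 0.4, 8.27, 8, 25.8, 0, -56, 0, 0.4, 9.3, 9, 29.1, 0, -63, 0, 0.4, 10.34, 10, 32.3, 0, -70, 0, 0.4, 11.37, 11, 35.5, 0, -77, 0, 0.4, 12.41, 12, 38.75, 0, -84, 0, 0.4],
)

```text
time: 3.85
ee_pos: [0.4355, 0.2276, 0.1474]
tcp_rot: [-90.0, -0.0, 80.8]
wrist_force: [0.8, -0.5, 0.7]
opening: 0.0599
```

>>> arm_command(
  rows=[0, 1.5, 0, 0, -5.2, 0, 0.4, 0, 3, 0, 0, -10.4, 0, 0.4, 0, 4.5, 0, 0, -15.6, 0, 0.4, 0, 6, 0, 0, -15.6, 0, 0.4, 0, 6.2, 0, 0, -15.6, 0, 0.4, 0, 6.2, 0, 0, -15.6, 0, 0.4],
)

```text
time: 4.35
ee_pos: [0.4348, 0.2255, 0.0852]
tcp_rot: [-89.9, 0.0, 96.0]
wrist_force: [0.1, -0.7, 0.9]
opening: 0.0599
```

```bash
cat > look.py <<'E'
from h import *
import sys
tag=sys.argv[1]; x0,x1,y0,y1=[int(v) for v in sys.argv[2:6]] if len(sys.argv)>2 else (250,420,220,360)
for n in ['scene','side']:
    c=snap(n); I=c['pixels']
    cv2.imwrite(f'pics/{tag}_{n}.png',cv2.resize(I[y0:y1,x0:x1],None,fx=4,fy=4,interpolation=cv2.INTER_CUBIC))
o=sensors.get_obs();print(o['time'],np.round(o['ee_pos'],4),np.round(o['tcp_rot'],2),np.round(o['wrist_force'],2),o['q'])
E
python3 look.py a
```

```text
4.45 [0.4356 0.2259 0.0868] [-9.005e+01 -2.000e-02  9.599e+01] [ 0.75  0.31 -0.2 ] [ 2.74076566e+01 -1.57315918e+00 -2.07630050e+01  7.07565439e+01
  3.32113289e-05  2.14168878e+01]
```

View pics/a_scene.png

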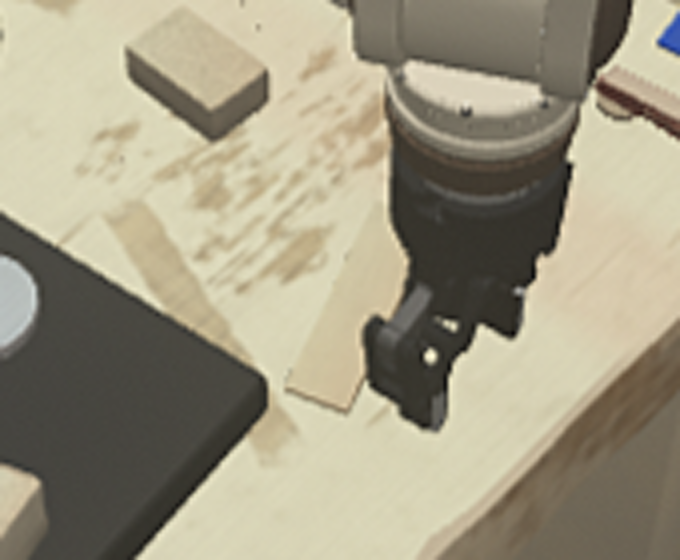

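View pics/a_side.png

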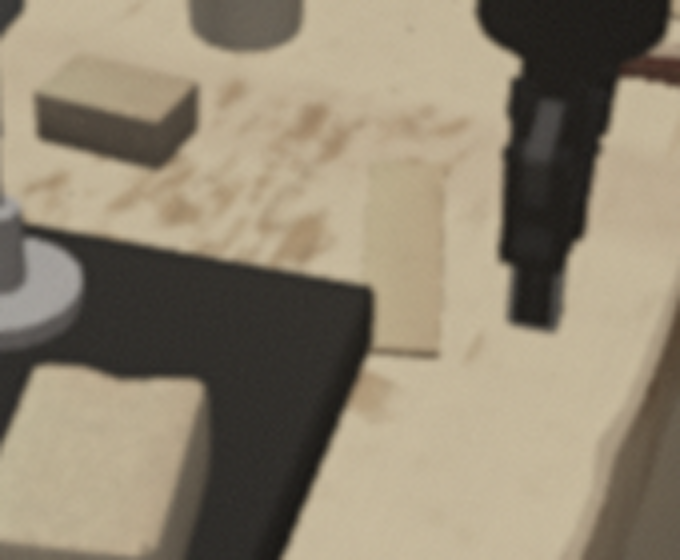

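The gripper stands clear to the left of the wedge: its fingers are at about (400,400) in the scene crop, and the wedge is at (335,330). Next I'll measure fingertip height from the depth.

Run:
```python
from h import *
for n in ['scene','side']:
    c=snap(n);W=cloud(c);I=c['pixels']
    m=(I.max(-1)<110)&(W[...,0]>.40)&(W[...,0]<.465)&(W[...,1]>.17)&(W[...,1]<.30)&(W[...,2]>0.004)&(W[...,2]<.05)
    P=W[m]; print(n,len(P),np.round(np.percentile(P,[0,2,50,98,100],axis=0),4).tolist())
o=sensors.get_obs();print(o['ee_pos'],o['time'])
```

```text
scene 139 [[0.4214, 0.1853, 0.0177], [0.4221, 0.1895, 0.0208], [0.4311, 0.1952, 0.0339], [0.4465, 0.2676, 0.0481], [0.4496, 0.2681, 0.0495]]
side 176 [[0.4216, 0.1932, 0.0207], [0.4223, 0.1945, 0.0225], [0.4302, 0.2675, 0.037], [0.4411, 0.2712, 0.0491], [0.4413, 0.2735, 0.05]]
[0.43578216 0.22593923 0.08707157] 4.55
```

>>> arm_command(
  rows=[0, 0.7, 0, 0, 0, 0, 0.4, 0, 1.2, 0, 0, 0, 0, 0.4, 0, 1.4, 0, 0, 0, 0, 0.4, 0, 1.5, 0, 0, 0, 0, 0.4, 0, 1.5, 0, 0, 0, 0, 0.4],
)

```text
time: 4.97
ee_pos: [0.4351, 0.2257, 0.0705]
tcp_rot: [-90.0, 0.0, 96.0]
wrist_force: [-0.2, -0.4, 0.3]
opening: 0.0598
```

Run:
```python
from h import *
for n in ['scene','side']:
    c=snap(n);W=cloud(c);I=c['pixels']
    m=(I.max(-1)<110)&(W[...,0]>.40)&(W[...,0]<.465)&(W[...,1]>.17)&(W[...,1]<.30)&(W[...,2]>0.002)&(W[...,2]<.05)
    P=W[m]; print(n,len(P),np.round(np.percentile(P,[0,2,50,98,100],axis=0),4).tolist())
    cv2.imwrite(f'pics/b_{n}.png',cv2.resize(I[220:360,250:420],None,fx=4,fy=4,interpolation=cv2.INTER_CUBIC))
    o=sensors.get_obs();print(o['ee_pos'],o['wrist_force'],o['time'])
```

```text
scene 180 [[0.4191, 0.1845, 0.0033], [0.4206, 0.1871, 0.0052], [0.4304, 0.1944, 0.0227], [0.4461, 0.2672, 0.0484], [0.4617, 0.2795, 0.0499]]
[0.43515667 0.22571028 0.07075242] [ 0.41623537 -0.5897925   0.33433813] 5.0167
side 200 [[0.4177, 0.1853, 0.0059], [0.4212, 0.1945, 0.0068], [0.4295, 0.2674, 0.0233], [0.4404, 0.2715, 0.0406], [0.4417, 0.2809, 0.0497]]
[0.43525244 0.22575313 0.07091343] [-0.24992541 -0.40472949  0.47427547] 5.0667
```

>>> arm_command(
  rows=[0, 0, -0.8, 0, 0, 0, 0.4, 0, 0, -1.5, 0, 0, 0, 0.4, 0, 0, -2, 0, 0, 0, 0.4, 0, 0, -2.4, 0, 0, 0, 0.4, 0, 0, -2.8, 0, 0, 0, 0.4, 0, 0, -3.2, 0, 0, 0, 0.4, 0, 0, -3.6, 0, 0, 0, 0.4, 0, 0, -3.9, 0, 0, 0, 0.4, 0, 0, -4.2, 0, 0, 0, 0.4, 0, 0, -4.4, 0, 0, 0, 0.4, 0, 0, -4.55, 0, 0, 0, 0.4, 0, 0, -4.65, 0, 0, 0, 0.4],
)

```text
time: 6.07
ee_pos: [0.4816, 0.2306, 0.0709]
tcp_rot: [-90.0, 0.0, 96.0]
wrist_force: [-0.6, -0.5, -0.2]
opening: 0.06
```

```bash
python3 look.py c
```

```text
6.1667 [0.4816 0.2306 0.0709] [-90.     0.    96.03] [ 0.73  0.18 -0.21] [ 2.55915939e+01  4.95447751e+00 -1.59008347e+01  6.91454623e+01
 -3.47368310e-03  1.95660612e+01]
```

View pics/c_scene.png

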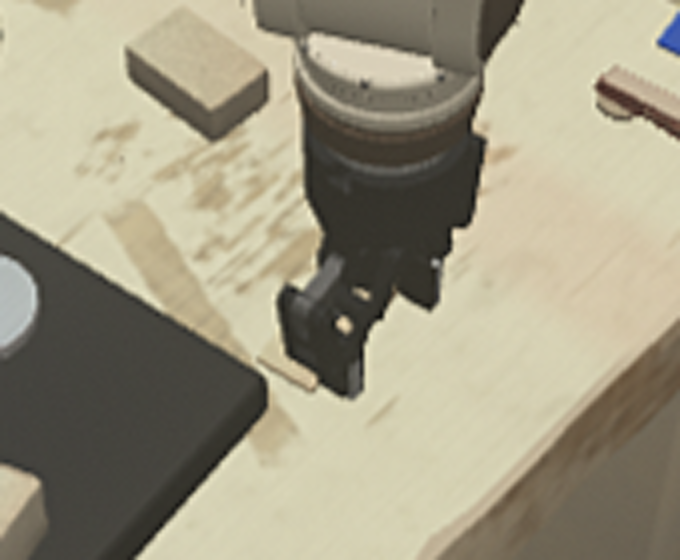

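View pics/c_side.png

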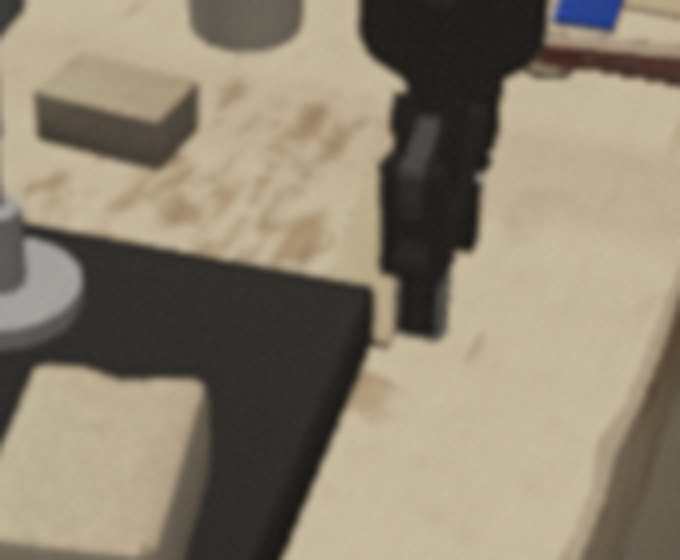

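>>> arm_command(
  rows=[0, 0, 1.5, 0, 0, 0, 0.4, 0, 0, 3, 0, 0, 0, 0.4, 0, -3, 3, 0, 0, 0, 0.4, 0, -6, 3, 0, 7, 0, -1, 0, -9, 3, 0, 14, 0, -1, -1.5, -9, 2.2, 0, 21, 0, -1, -3, -9, 1.4, 0, 28, 0, -1, -4.5, -9, 0.6, 0, 35, 0, -1, -6, -9, -0.2, 0, 42, 0, -1, -7.5, -9, -1, 0, 49, 0, -1, -9, -9, -1.9, 0, 56, 0, -1, -10.5, -9, -2.8, 0, 63, 0, -1],
)

```text
time: 7.17
ee_pos: [0.5207, 0.1284, 0.161]
tcp_rot: [-90.0, -0.0, 32.7]
wrist_force: [0.6, 0.1, -1.3]
opening: -0.0
```

>>> arm_command(
  rows=[0, 0, 0, 0, 7, 0, -1, 0, 0, 0, 0, 14, 0, -1, 0, 0, 0, 0, 21, 0, -1, 0, 0, 0, 0, 27, 0, -1, 0, 0, 0, 0, 27, 0, -1],
)

```text
time: 7.58
ee_pos: [0.5203, 0.1291, 0.1609]
tcp_rot: [-90.0, 0.0, 5.8]
wrist_force: [0.0, -0.8, 0.6]
opening: -0.0001
```

```bash
python3 look.py d
cat > wf.py <<'E'
from h import *
for n in ['scene','side']:
    c=snap(n)
    W=cloud(c)
    I=c['pixels'].astype(int)
    m=(W[...,2]>0.004)&(W[...,2]<.029)&(W[...,0]>.455)&(W[...,0]<.56)&(W[...,1]>.15)&(W[...,1]<.31)&(I.max(-1)>100)
    k=cv2.connectedComponentsWithStats(m.astype(np.uint8)); i=1+np.argmax(k[2][1:,4]); m=k[1]==i
    P=W[m]; A=np.c_[P[:,:2],np.ones(len(P))]
    w=np.ones(len(P),bool)
    for _ in range(10):
        s=np.linalg.lstsq(A[w],P[w,2],rcond=None)[0]; e=abs(A@s-P[:,2]); w=e<0.002
    Q=P[w]; r=cv2.minAreaRect((Q[:,:2]*1000).astype(np.float32))
    print(n,'slope',np.hypot(s[0],s[1]),'heading',np.degrees(np.arctan2(s[0],-s[1])),w.sum(),len(P),r)
    print(np.round(cv2.boxPoints(r)).tolist())
E
python3 wf.py
```

```text
7.6833 [0.5203 0.1292 0.1609] [-90.    -0.     6.24] [ 0.61  0.37 -0.12] [ 1.39431228e+01  2.69101925e+00 -8.13937273e+00  7.91686886e+01
 -1.26307341e-03  9.77012472e+01]
scene slope 0.19421281582436348 heading 7.739027568355421 614 910 ((511.369873046875, 220.32655334472656), (35.654541015625, 112.00384521484375), 6.030052661895752)
[[488.0, 274.0], [500.0, 163.0], [535.0, 167.0], [523.0, 278.0]]
side slope 0.19864051520023768 heading 6.391966869631231 674 767 ((510.44940185546875, 223.0224609375), (34.48579025268555, 111.84100341796875), 6.687453269958496)
[[487.0, 277.0], [500.0, 165.0], [534.0, 169.0], [521.0, 281.0]]
```

View pics/d_scene.png

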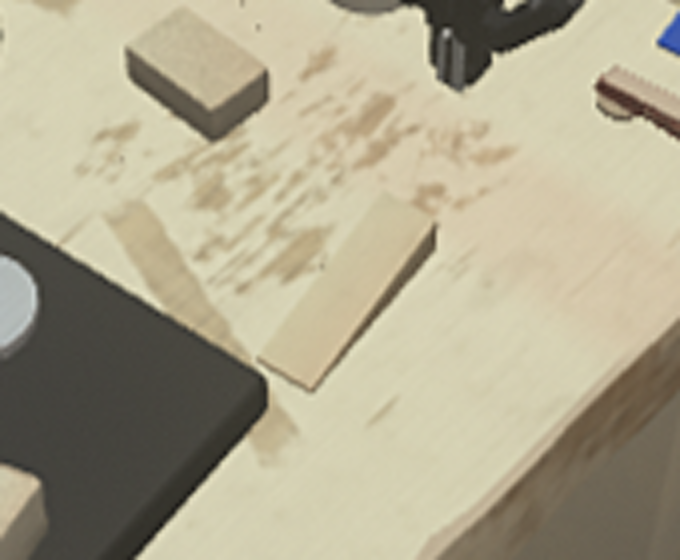

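View pics/d_side.png

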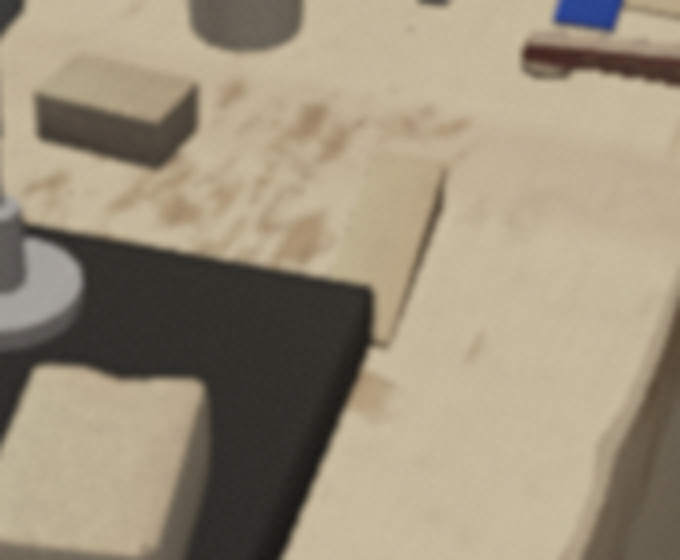

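Both fits now give the wedge centre at about (0.511, 0.222) with a heading of about 6.3°. That is squarely in line with the foot. I'll lower the shut fingertips behind the butt and push.

>>> arm_command(
  rows=[0, 3, 0, 0, 0, 0, -1, 0, 6, 0, 0, 0, 0, -1, 0, 7.5, 0, 0, 0, 0, -1, 0, 8, 0, 0, 0, 0, -1, 0, 8, 0, 0, 0, 0, -1, 0, 8, 0.8, 0, 0, 0, -1, 0, 8, 1.6, 0, 0, 0, -1, 0, 8, 2.2, 0, 0, 0, -1, 0, 8, 2.7, 0, 0, 0, -1, 0, 8, 3.2, 0, 0, 0, -1, 0, 8, 3.7, 0, 0, 0, -1, 0, 8, 4.2, 0, 0, 0, -1],
)

```text
time: 8.78
ee_pos: [0.5159, 0.1715, 0.0811]
tcp_rot: [-90.0, -0.0, 6.0]
wrist_force: [-0.2, -0.3, 0.0]
opening: -0.0001
```

```bash
python3 look.py e; python3 wf.py
```

```text
8.8833 [0.5159 0.1717 0.0809] [-89.99  -0.     6.07] [0.74 0.62 0.7 ] [ 1.84011633e+01  5.85805021e+00 -1.37722376e+01  7.03642745e+01
  8.96767541e-03  1.02326882e+02]
scene slope 0.2047700344032995 heading 7.51524467820958 610 901 ((509.2859802246094, 233.90512084960938), (35.22787094116211, 116.28467559814453), 5.815515518188477)
[[486.0, 290.0], [498.0, 174.0], [533.0, 178.0], [521.0, 294.0]]
side slope 0.1968803748379845 heading 7.1980172476990205 624 722 ((508.8318176269531, 236.81674194335938), (34.598594665527344, 116.60245513916016), 6.26457405090332)
[[485.0, 293.0], [498.0, 177.0], [532.0, 181.0], [520.0, 297.0]]
```

View pics/e_scene.png

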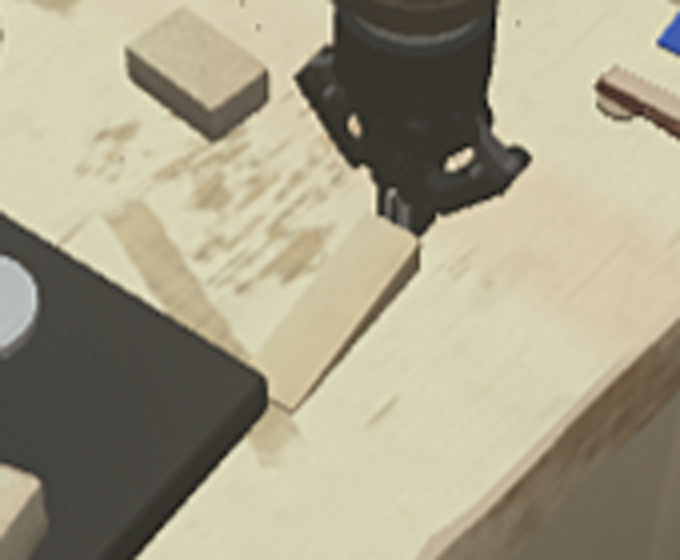

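The fingertips sit flush on the butt at about (405,222) in the scene crop, and the wedge is running straight at the foot. I'll continue, stopping short of contact.

>>> arm_command(
  rows=[0, 0, 0.7, 0, 0, 0, -1, 0, 0, 1.4, 0, 0, 0, -1, 0, 0, 2.1, 0, 0, 0, -1, 0, 0, 2.8, 0, 0, 0, -1, 0, 0, 3.5, 0, 0, 0, -1, 0, 0, 4.2, 0, 0, 0, -1, 0, 0, 4.9, 0, 0, 0, -1, 0, 0, 5.6, 0, 0, 0, -1, 0, 0, 6.2, 0, 0, 0, -1, 0, 0, 6.8, 0, 0, 0, -1, 0, 0, 7.3, 0, 0, 0, -1, 0, 0, 7.6, 0, 0, 0, -1],
)

```text
time: 9.98
ee_pos: [0.5079, 0.2472, 0.0809]
tcp_rot: [-90.0, -0.0, 6.0]
wrist_force: [0.3, -0.5, 0.6]
opening: 0.0001
```

```bash
python3 look.py f
```

```text
10.0833 [0.5079 0.2469 0.0808] [-89.99   0.     6.05] [-0.22  0.7   0.06] [ 2.59265337e+01  8.66552362e+00 -1.06777443e+01  7.06574610e+01
  6.92771606e-03  1.09872900e+02]
```

View pics/f_scene.png

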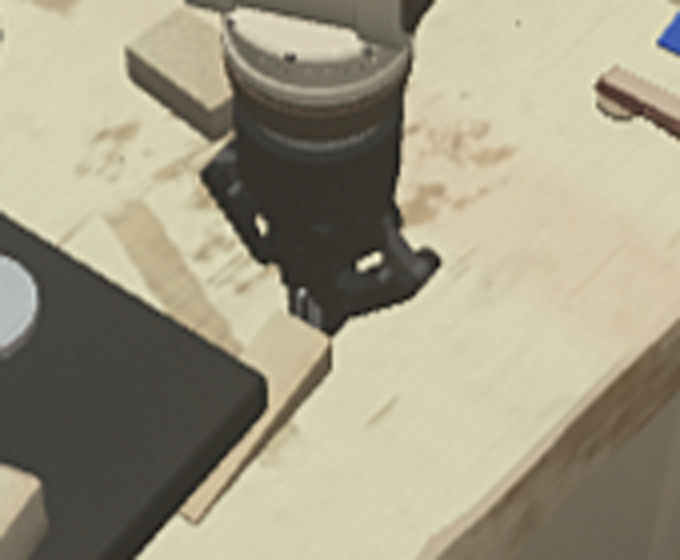

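View pics/f_side.png

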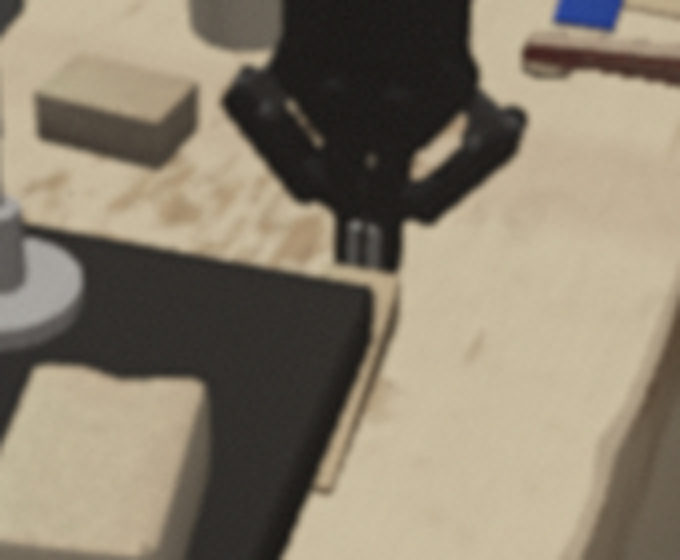

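The wedge is straight and partly under the base. About 13 mm is left, so I'll move in small steps and watch the force.

>>> arm_command(
  rows=[0, 0, 0.3, 0, 0, 0, -1, 0, 0, 0.6, 0, 0, 0, -1, 0, 0, 0.8, 0, 0, 0, -1, 0, 0, 0.8, 0, 0, 0, -1],
)

```text
time: 10.42
ee_pos: [0.5071, 0.2547, 0.0809]
tcp_rot: [-90.0, 0.0, 6.0]
wrist_force: [-0.5, 0.3, 0.2]
opening: -0.0002
```

>>> arm_command(
  rows=[0, 0, 0.1, 0, 0, 0, -1, 0, 0, 0.1, 0, 0, 0, -1],
)

```text
time: 10.58
ee_pos: [0.507, 0.2555, 0.0809]
tcp_rot: [-90.0, -0.0, 6.0]
wrist_force: [-0.8, 0.1, 0.5]
opening: -0.0002
```

>>> arm_command(
  rows=[0, 0, 0.1, 0, 0, 0, -1, 0, 0, 0.1, 0, 0, 0, -1],
)

```text
time: 10.75
ee_pos: [0.5069, 0.2565, 0.0809]
tcp_rot: [-90.0, -0.0, 6.0]
wrist_force: [0.4, -1.0, -0.4]
opening: 0.0
```

>>> arm_command(
  rows=[0, 0, 0.1, 0, 0, 0, -1, 0, 0, 0.1, 0, 0, 0, -1],
)

```text
time: 10.92
ee_pos: [0.5068, 0.2575, 0.0809]
tcp_rot: [-90.0, -0.0, 6.0]
wrist_force: [-0.9, -0.6, 0.4]
opening: -0.0002
```

>>> arm_command(
  rows=[0, 0, 0.1, 0, 0, 0, -1, 0, 0, 0.1, 0, 0, 0, -1],
)

```text
time: 11.08
ee_pos: [0.5067, 0.2585, 0.0809]
tcp_rot: [-90.0, -0.0, 6.0]
wrist_force: [1.5, -0.0, -0.5]
opening: -0.0
```

>>> arm_command(
  rows=[0, 0, 0.05, 0, 0, 0, -1, 0, 0, 0.05, 0, 0, 0, -1],
)

```text
time: 11.25
ee_pos: [0.5067, 0.2589, 0.0809]
tcp_rot: [-90.0, -0.0, 6.0]
wrist_force: [-0.2, -0.5, 0.1]
opening: -0.0002
```

>>> arm_command(
  rows=[0, 0, 0.05, 0, 0, 0, -1, 0, 0, 0.05, 0, 0, 0, -1],
)

```text
time: 11.42
ee_pos: [0.5066, 0.2593, 0.0809]
tcp_rot: [-90.0, -0.0, 6.0]
wrist_force: [0.1, -3.7, 0.2]
opening: 0.0
```

>>> arm_command(
  rows=[0, 0, 0.05, 0, 0, 0, -1, 0, 0, 0.05, 0, 0, 0, -1],
)

```text
time: 11.58
ee_pos: [0.5066, 0.2597, 0.0809]
tcp_rot: [-90.0, -0.0, 6.0]
wrist_force: [0.7, -4.1, 1.2]
opening: 0.0002
```

>>> arm_command(
  rows=[0, 0, 0.05, 0, 0, 0, -1, 0, 0, 0.05, 0, 0, 0, -1],
)

```text
time: 11.75
ee_pos: [0.5066, 0.26, 0.0809]
tcp_rot: [-90.1, 0.0, 6.0]
wrist_force: [0.9, -5.3, 1.6]
opening: 0.0005
```

>>> arm_command(
  rows=[0, 0, 0.05, 0, 0, 0, -1, 0, 0, 0.05, 0, 0, 0, -1],
)

```text
time: 11.92
ee_pos: [0.5065, 0.2603, 0.0809]
tcp_rot: [-90.1, -0.0, 6.0]
wrist_force: [0.2, -7.4, 1.9]
opening: 0.0002
```

>>> arm_command(
  rows=[0, 0, 0.05, 0, 0, 0, -1, 0, 0, 0.05, 0, 0, 0, -1],
)

```text
time: 12.08
ee_pos: [0.5065, 0.2606, 0.0809]
tcp_rot: [-90.1, -0.0, 6.0]
wrist_force: [0.3, -8.0, 2.8]
opening: -0.0
```

>>> arm_command(
  rows=[0, 0, 0.05, 0, 0, 0, -1, 0, 0, 0.05, 0, 0, 0, -1, 0, 0, 0.05, 0, 0, 0, -1],
)

```text
time: 12.33
ee_pos: [0.5065, 0.2609, 0.0809]
tcp_rot: [-90.1, -0.0, 6.0]
wrist_force: [0.4, -9.0, 2.9]
opening: -0.0
```

```bash
python3 look.py g; python3 look.py g2
```

```text
12.4333 [0.5065 0.2609 0.0809] [-90.14   0.     5.97] [  1.04 -10.06   2.95] [ 27.29781972   9.35836853  -9.88915109  70.80341059  -0.12542332
 111.32454743]
12.5333 [0.5065 0.2609 0.0809] [-90.13   0.     5.97] [ 0.42 -9.04  2.12] [ 27.29788959   9.35773913  -9.88919135  70.80432922  -0.12356496
 111.32539384]
```

View pics/g_scene.png

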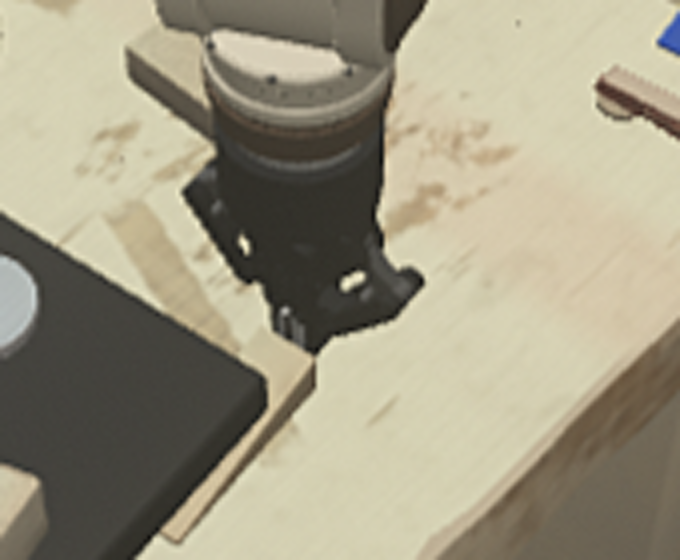

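Reading 9 to 10 N steadily, so the wedge is snug. I'll back off and check stand and wedge pose.

>>> arm_command(
  rows=[0, 0, -0.2, 0, 0, 0, -1, 0, 0, -1, 0, 0, 0, -1, 0, 0, -2.5, 0, 0, 0, -1, 0, -3, -4, 0, 0, 0, -1, 0, -6, -5, 0, 0, 0, -1, 0, -9, -5, 0, 0, 0, -1, 0, -10, -5, 0, 0, 0, -1],
)

```text
time: 13.12
ee_pos: [0.5127, 0.212, 0.1856]
tcp_rot: [-89.9, -0.3, 6.0]
wrist_force: [0.2, -0.0, 0.9]
opening: 0.0001
```

```bash
python3 look.py h; python3 m.py
python3 - <<'E'
from h import *
for n in ['scene','side']:
    W=np.load(n+'_W.npy')
    m=(W[...,2]>.085)&(W[...,2]<.11)&(W[...,0]>.44)&(W[...,0]<.57)&(W[...,1]>.33)&(W[...,1]<.56)
    P=W[m];print(n,'sample',len(P),np.round(np.percentile(P,[1,99],axis=0),3).tolist())
    m=(abs(W[...,2]-.06)<.006)&(W[...,0]>.45)&(W[...,0]<.66)&(W[...,1]>.31)&(W[...,1]<.56)
    P=W[m];A=np.c_[P[:,:2]-[.56,.433],np.ones(len(P))];w=np.ones(len(P),bool)
    for _ in range(8):
        s=np.linalg.lstsq(A[w],P[w,2],rcond=None)[0]; w=abs(A@s-P[:,2])<.002
    print('tilt deg',np.degrees(s[:2]),s[2])
    c=snap(n)
    for t,z in [('bare_foot',.014),('press_corner',.06),('wedge_butt',.013)]:
        for r in models.spot_point(t,n): print(t,round(r['conf'],2),np.round(px2w(c,*r['location'],z),4))
E
```

```text
13.2167 [0.5126 0.2124 0.1834] [-89.89  -0.24   6.02] [ 0.13 -0.43  0.09] [ 2.24950684e+01  4.72248244e+00 -3.51215227e+00  8.15003290e+01
  3.46122056e-02  1.06474840e+02]
scene granite z 0.060373432205980126 ((558.9691162109375, 431.96197509765625), (179.21051025390625, 228.92494201660156), 5.869511604309082) 
 [[458.0, 537.0], [482.0, 309.0], [660.0, 327.0], [636.0, 555.0]]
side granite z 0.060701888444900765 ((558.0673217773438, 435.1937255859375), (177.5215301513672, 228.950439453125), 5.914912700653076) 
 [[458.0, 540.0], [482.0, 312.0], [658.0, 330.0], [635.0, 558.0]]
scene sample 1760 [[0.481, 0.436, 0.086], [0.548, 0.523, 0.105]]
tilt deg [ 0.06331474 -0.03047339] 0.060422398042809425
bare_foot 0.91 [0.5041 0.331  0.014 ]
bare_foot 0.4 [0.4937 0.3278 0.014 ]
press_corner 0.87 [0.5012 0.3268 0.06  ]
wedge_butt 0.87 [0.5048 0.2779 0.013 ]
wedge_butt 0.72 [ 0.4965 -0.1391  0.013 ]
side sample 2722 [[0.48, 0.441, 0.085], [0.547, 0.527, 0.104]]
tilt deg [ 0.03680667 -0.01184421] 0.060755760763154865
bare_foot 0.64 [0.4996 0.33   0.014 ]
press_corner 0.85 [0.5058 0.3275 0.06  ]
press_corner 0.68 [0.4754 0.3942 0.06  ]
wedge_butt 0.95 [ 0.491  -0.1311  0.013 ]
wedge_butt 0.61 [0.5068 0.2653 0.013 ]
```

View pics/h_scene.png

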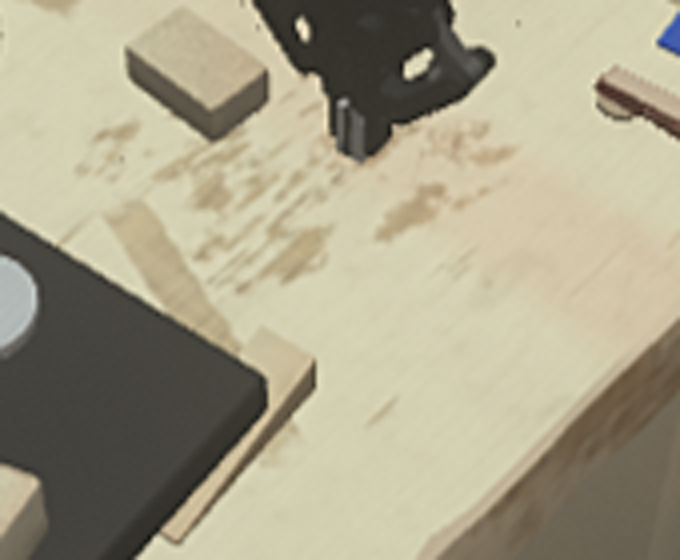

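View pics/h_side.png

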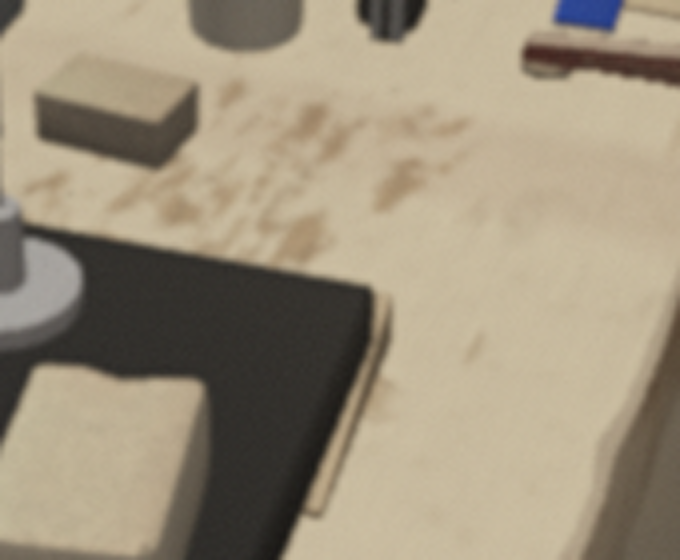

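The wedge is under the corner and the stand is unmoved and level, with tilt below 0.1°. Next I'll move above the press point and down to just above the granite.

>>> arm_command(
  rows=[0, 0, 2, 0, 0, 0, -1, 0, 0, 4.5, 0, 0, 0, -1, 0, 0, 7.5, 0, 0, 0, -1, 0, 0, 10, 0, 0, 0, -1, 0, 0, 11.7, 0, 0, 0, -1, 0, 0, 12.1, 0, 0, 0, -1, 0, 1.5, 12.1, 0, 0, 0, -1, 0, 3, 12.1, 0, 0, 0, -1, 0, 3.8, 12.1, 0, 0, 0, -1, 0, 4.2, 12.1, 0, 0, 0, -1, 0, 4.2, 12.1, 0, 0, 0, -1],
)

```text
time: 14.63
ee_pos: [0.4987, 0.3319, 0.138]
tcp_rot: [-90.0, 0.1, 6.0]
wrist_force: [-0.2, -0.2, 0.5]
opening: 0.0002
```

```bash
python3 look.py i
```

```text
14.7333 [0.4992 0.3323 0.1395] [-8.998e+01 -3.000e-02  6.000e+00] [0.44 0.14 0.65] [ 3.36535970e+01  1.16508336e+01 -6.43377316e-01  7.76697921e+01
 -4.76640307e-04  1.17649817e+02]
```

View pics/i_scene.png

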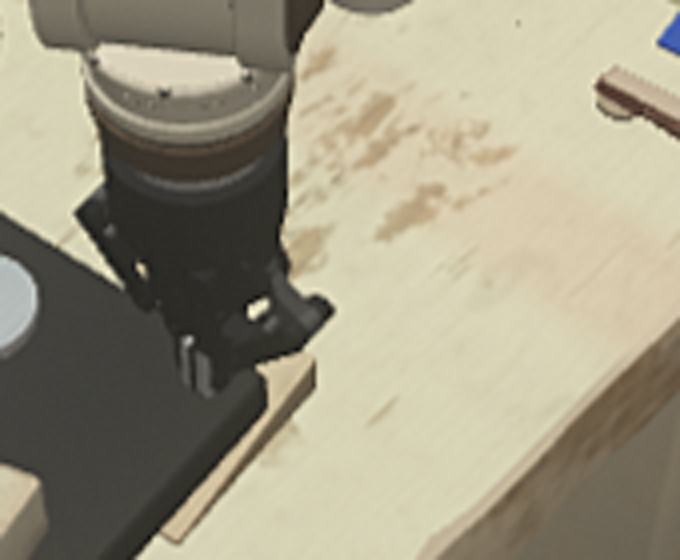

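View pics/i_side.png

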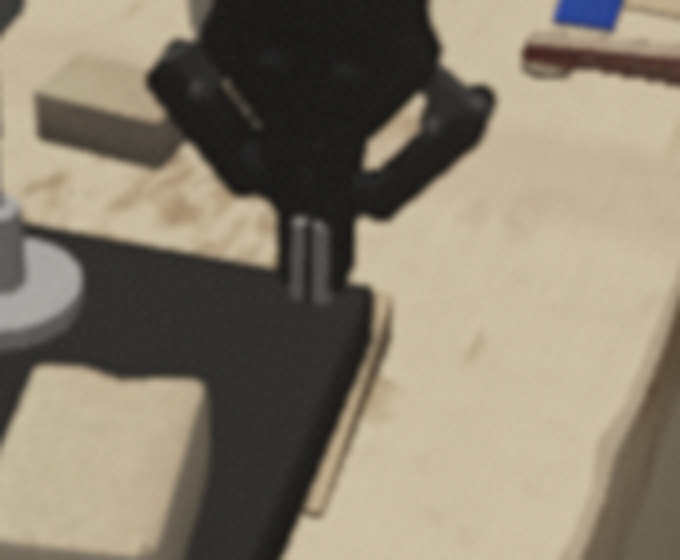

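>>> arm_command(
  rows=[0, 0.2, 0, 0, 0, 0, -1, 0, 0.4, 0, 0, 0, 0, -1, 0, 0.5, 0, 0, 0, 0, -1, 0, 0.5, 0, 0, 0, 0, -1],
)

```text
time: 15.07
ee_pos: [0.4989, 0.3325, 0.1338]
tcp_rot: [-90.0, 0.0, 6.0]
wrist_force: [-0.7, 0.2, -0.5]
opening: 0.0002
```

>>> arm_command(
  rows=[0, 0.1, 0, 0, 0, 0, -1, 0, 0.1, 0, 0, 0, 0, -1],
)

```text
time: 15.23
ee_pos: [0.4988, 0.3325, 0.1328]
tcp_rot: [-90.0, 0.0, 6.0]
wrist_force: [0.0, 0.4, 0.6]
opening: 0.0
```

>>> arm_command(
  rows=[0, 0.05, 0, 0, 0, 0, -1, 0, 0.05, 0, 0, 0, 0, -1],
)

```text
time: 15.4
ee_pos: [0.4989, 0.3326, 0.1326]
tcp_rot: [-90.0, -0.0, 6.0]
wrist_force: [0.3, -0.3, 1.6]
opening: 0.0001
```

>>> arm_command(
  rows=[0, 0.05, 0, 0, 0, 0, -1, 0, 0.05, 0, 0, 0, 0, -1],
)

```text
time: 15.57
ee_pos: [0.4989, 0.3325, 0.1325]
tcp_rot: [-90.0, -0.0, 6.0]
wrist_force: [-1.4, -1.3, 5.5]
opening: -0.0002
```

>>> arm_command(
  rows=[0, 0.05, 0, 0, 0, 0, -1, 0, 0.05, 0, 0, 0, 0, -1],
)

```text
time: 15.73
ee_pos: [0.4989, 0.3325, 0.1325]
tcp_rot: [-90.0, -0.0, 6.0]
wrist_force: [-3.4, -1.9, 8.6]
opening: -0.0001
```

>>> arm_command(
  rows=[0, 0.02, 0, 0, 0, 0, -1, 0, 0.02, 0, 0, 0, 0, -1, 0, 0.02, 0, 0, 0, 0, -1],
)

```text
time: 15.98
ee_pos: [0.4989, 0.3325, 0.1325]
tcp_rot: [-90.0, -0.0, 6.0]
wrist_force: [-3.0, -2.3, 10.1]
opening: 0.0
```

>>> arm_command(
  rows=[0, 0, 0, 0, 0, 0, -1, 0, 0, 0, 0, 0, 0, -1, 0, 0, 0, 0, 0, 0, -1, 0, 0, 0, 0, 0, 0, -1, 0, 0, 0, 0, 0, 0, -1, 0, 0, 0, 0, 0, 0, -1, 0, 0, 0, 0, 0, 0, -1, 0, 0, 0, 0, 0, 0, -1, 0, 0, 0, 0, 0, 0, -1, 0, 0, 0, 0, 0, 0, -1, 0, 0, 0, 0, 0, 0, -1],
)

```text
time: 16.9
ee_pos: [0.4989, 0.3325, 0.1324]
tcp_rot: [-90.0, -0.0, 6.0]
wrist_force: [-3.8, -2.4, 9.3]
opening: -0.0001
```

>>> arm_command(
  rows=[0, -0.2, 0, 0, 0, 0, -1, 0, -0.5, 0, 0, 0, 0, -1, 0, -2, 0, 0, 0, 0, -1, 0, -5, 0, 0, 0, 0, -1, 0, -8, -2, 0, 0, 0, -1, 0, -10, -5, 0, 0, 0, -1, 0, -12, -8, 0, 0, 0, -1, 0, -12, -11, 0, 0, 0, -1, 0, -12, -12, 0, 0, 0, -1, 0, -12, -12, 0, 0, 0, -1],
)

```text
time: 17.73
ee_pos: [0.5119, 0.2113, 0.2515]
tcp_rot: [-90.0, -0.0, 5.9]
wrist_force: [-0.5, 0.8, -0.4]
opening: 0.0001
```

```bash
python3 look.py j; python3 m.py
python3 - <<'E'
from h import *
for n in ['scene','side']:
    W=np.load(n+'_W.npy')
    m=(abs(W[...,2]-.06)<.006)&(W[...,0]>.45)&(W[...,0]<.66)&(W[...,1]>.31)&(W[...,1]<.56)
    P=W[m];A=np.c_[P[:,:2]-[.56,.433],np.ones(len(P))];w=np.ones(len(P),bool)
    for _ in range(8):
        s=np.linalg.lstsq(A[w],P[w,2],rcond=None)[0]; w=abs(A@s-P[:,2])<.002
    print('tilt deg',np.degrees(s[:2]),s[2])
    m=(W[...,2]>0.004)&(W[...,2]<.029)&(W[...,0]>.455)&(W[...,0]<.56)&(W[...,1]>.24)&(W[...,1]<.32)
    P=W[m];print('wedge visible',np.round(np.percentile(P,[1,99],axis=0),3).tolist())
E
```

```text
17.8333 [0.5115 0.2133 0.2508] [-8.999e+01  3.000e-02  5.980e+00] [ 0.05 -0.04 -0.32] [2.26279545e+01 4.79063440e+00 3.98680868e+00 8.92212899e+01
 1.76303869e-02 1.06650220e+02]
scene granite z 0.06035353007835487 ((558.6571655273438, 431.9322204589844), (178.8880615234375, 228.298583984375), 5.937736988067627) 
 [[458.0, 536.0], [482.0, 309.0], [659.0, 328.0], [636.0, 555.0]]
side granite z 0.060694184993285716 ((557.9010009765625, 435.5948486328125), (177.39418029785156, 228.17922973632812), 6.031472206115723) 
 [[458.0, 540.0], [482.0, 313.0], [658.0, 331.0], [634.0, 558.0]]
tilt deg [ 0.11278255 -0.02640691] 0.060436513651879735
wedge visible [[0.464, 0.251, 0.004], [0.549, 0.318, 0.028]]
tilt deg [ 0.02525532 -0.01822274] 0.060748743440039624
wedge visible [[0.483, 0.272, 0.005], [0.494, 0.319, 0.027]]
```

View pics/j_scene.png

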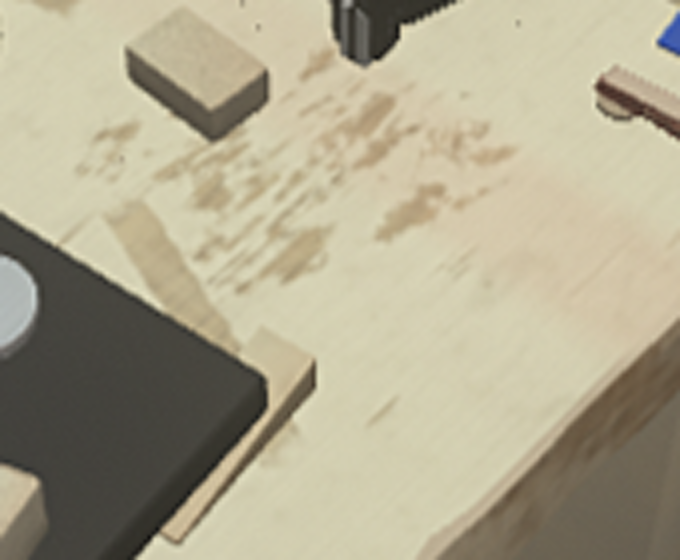

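View pics/j_side.png

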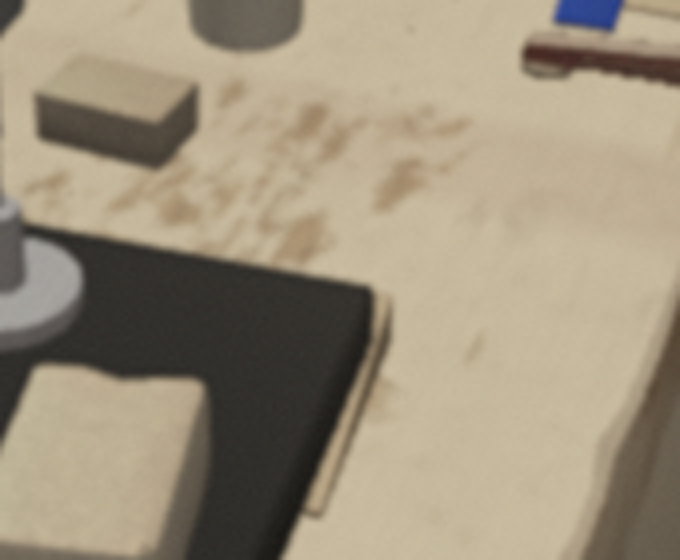

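After the press, the wedge is unmoved (butt corner still at (315,362) in the scene crop). The stand is level and in place, and the robot is touching nothing. I'm handing the job in.

```bash
python3 -c "
from h import *
print(bot.job_done())"
```

```text
the job is handed in; nothing more can be done
None
```

The wedge is snug under the bare foot, the press showed the stand steady, and I handed the job in at about 18 s of the 72 s allowed.

- **Aligning:** I used the two open fingertips as a straight-edge to push the beech wedge sideways until it was in line with the foot. Its heading went from about 17.6° to 6°, matching the stand.
- **Pushing under:** I pushed its thick end with shut fingertips until the force rose on meeting the foot, and stopped at a steady 9 to 10 N. The finger position then puts the foot about 5 to 6 mm from the wedge's middle, towards the thin end, as it should be when snug.
- **Pressing:** I pressed straight down above the foot at about 9 to 10 N for about a second, then lifted clear. The fingertips stayed at the same height, within 0.1 mm, through the hold, so the stand did not rock. A small sideways force of up to about 4.5 N came with the press.

**Last checks:**
- The base was in the same place before and after, within about 1 mm in the camera fits, and level to about 0.1°.
- The wedge had not shifted after the press, and the sample and block were where they had been. I did not re-measure the pot or the blue look-alike; the arm never worked near them.
- The trained networks' foot and corner points scattered by up to about 6 mm, apart from one clearly wrong low-ranked hit. I used the base fit from the depth images instead.

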